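# Tighten the grinder's lock collar with the pin spanner

### The job

Take the red-handled pin spanner off its wooden rest, settle both prongs fully into the two holes of the brass lock collar on the coffee grinder's burr unit, and only then turn the collar clockwise (seen from above) until it is home against its stop. Work gently: press and turn no harder than needed, move the collar only with the spanner, and then lay the spanner back on its rest as it was, leaving the other things on the counter alone.

Things in the scene. Friction and masses are not known exactly. Their poses are not given: they have to be found in the camera images.
- burr_unit: Grey round burr unit, 104 mm in diameter, fixed on an aluminium plate 150 x 130 x 10 mm; spout on its -x side, to 73 mm from the axis and 53 mm high. Origin: under the plate on the collar's axis, z up. It carries the brass lock collar, 82 mm in diameter, flat top 84 mm above the counter. Prongs pressed lightly on the collar (3 to 6 N) slide over it without turning it.
- collar_top (a point): Centre of the collar's top face; axes of burr_unit, z up, not turning with the collar. Two round blind holes, 9 mm wide, 1 mm bevel, 10 mm deep, dark inside, lie 25 mm either side of it. The line through the holes is not reported: at the start it is within 0.65 rad either way of this point's x axis, and must be seen or felt for (prongs pressed lightly and turned until they drop in).
- collar (a joint): How far the collar has been turned clockwise seen from above, rad; it does not tell where the holes are. Starts at 0.25 to 0.5, solid stop at 1.2, so it needs 0.7 to 0.95 rad. Turns stiffly (about 0.2 N m all the way) and stays where it is left.
- spanner: Loose pin spanner, about 0.2 kg. Steel bar 68 x 20 x 8 mm (x, y, z); origin: centre of its underside, z up; two alike round-ended prongs, 6.2 mm thick, point down 8.3 mm from the underside at x = +-25 mm. On top an upright red grip 46 x 14 x 42 mm (x, y, z), 11 to 53 mm above the origin, to be pinched along y. Fully seated, the bar lies flat on the collar.
- prong_a (a point): Tip of the prong on the spanner's +x side, 25 mm from its axis, 8.3 mm under the bar; axes as the spanner's.
- prong_b (a point): Tip of the prong on the spanner's -x side; axes as the spanner's.
- rest: Spanner rest, fixed: black rubber base 120 x 90 x 8 mm with a wooden block 34 x 40 x 18 mm (x, y, z) on it. Origin: centre of the base's underside, z up. At the start the spanner lies across the block, axes near those of the rest, bar flat on the block's top, a prong hanging on either side (x) of the block, 5 mm clear.
- rest_top (a point): Centre of the top of the rest's wooden block, 26 mm above the counter; axes of the rest.
- top_burr: Bystander: dark steel burr ring, 60 mm across, 12 mm high, lying on the counter; leave alone. Origin at centre of underside.
- brush: Bystander: cleaning brush about 150 mm long lying on the counter; leave alone.
- screwdriver: Bystander: screwdriver about 170 mm long lying on the counter; leave alone.
- milk_jug: Bystander: steel jug 80 mm across, 90 mm high; leave alone.
- cup: Bystander: white mug 80 mm across, 65 mm high; leave alone.
- tamper: Bystander: steel tamper 58 mm across, 90 mm high, standing; leave alone.
- syrup: Bystander: amber jar 66 mm across, 100 mm high; leave alone.
- bolt_tray: Bystander: blue open tray 120 x 90 x 30 mm; leave alone.

How it is judged:
By the outcome, as a careful person would: the job done as asked, in the order asked, and still so for the second after the job is handed in, with the robot touching nothing.
It also fails if it takes over 72 s, if anything falls off the work surface, if the arm or the gripper's body presses on something with over 40 N, if the wrist force passes 120 N, or if a joint passes its speed limit or range.

### The arm

A 6-joint arm with a two-finger parallel gripper is mounted at the origin on the work surface. World frame = base frame: x ahead of the robot, y to its left, z up, the work surface at z = 0. Lengths are in m, angles in degrees, forces in N, time in s.
With the tool pointing down it reaches from about 0.35 to 0.875 m from the base axis. Payload 4.2 kg.
Tool frame: the origin (TCP) lies midway between the tips of the shut fingers; the grasp point (between the pads) lies 19 mm behind it; z points along the fingers, y is the line along which they close (so a half turn about z gives the same grasp; the last joint's range is limited). The gripper opens to 87 mm and grips with 3 to 60 N. Pads are 19 mm wide; open, the fingers measure 117 mm over their backs; the gripper's body (75 mm by 190 mm) begins 51 mm behind the grasp point.
Start: joints at [78.931, 22.042, 0.453, 0, -68.411, -14.817], TCP at [0.273, 0.562, 0.223] pointing down, gripper open.
Joint ranges: [-179.83, 179.83], [-69.29, 118.12], [-61.27, 80.66], [-181.25, 117.63], [-171.15, -9.14], [-177.46, 177.46]. Speed limits (degrees/s): [159.86, 159.86, 180, 180, 180, 180].

### API

Orientations are given as a 3x3 rotation matrix whose columns are the frame's x, y, z axes.
In Python, from station import r gives the robot as it stands.
- The arm moves only by the tool steer_hand, called after "Emit:" as name([rows], argument=value, ...), one row to a line, values as JSON. Schema: {"type":"object","properties":{"motion":{"type":"array","items":{"type":"array","prefixItems":[{"type":"number"},{"type":"array","items":{"type":"number"},"minItems":3,"maxItems":3},{"type":"array","items":{"type":"number"},"minItems":3,"maxItems":3}],"minItems":3,"maxItems":3},"minItems":1,"maxItems":8},"only":{"type":"string"},"quiet":{"type":"boolean"},"lines":{"type":"string"}},"required":["motion"],"additionalProperties":false}. motion is a list of rows, 1 to 8 of them, each written [opening, [dx, dy, dz], [rx, ry, rz]]: the opening from 0.0 (shut) to 1.0 (fully open), then dx, dy, dz in fractions of the full range, 1 being 400 mm, then a rotation vector rx, ry, rz in parts of the range, where 1.0 means 180 degrees; each row is the pose to reach, as a shift and turn from the pose commanded when the call began, along the tool's axes at that moment; what a row does not reach only later rows make up. A row lasts 1/10 s, in which the tool goes at most 0.05 m and 8.59 degrees, less where a joint would pass 70% of its speed; a pose out of reach is approached as far as the arm can. The fingers move at their own pace and stop on an object; the grip force is fixed at half the most. Time passes only in rows, so rows that do not move let the fingers close. The tool returns the time, the measured TCP pose, the force, the opening and the grip force at its end. only (a regular expression) keeps the lines of the reply that match it, lines (a string "A,B") keeps lines A to B, and quiet returns only ok. Input that does not fit is refused with a message, and nothing moves.
- r.sense(): the state, without advancing time (a new reading comes with each control period).
- r.capture(name): name is "scene" or "side" or "wrist"; returns a dict with "pixels" (384x512x3 uint8, red, green, blue), "z_map" (384x512 float32, m along the optical axis (not along the pixel's ray), 0 where there is no reading), "K" (3x3 intrinsics, pixels), "world_from_camera" (4x4, takes a point from camera to world coordinates). Camera axes: x right, y up, looking along -z (the intrinsics and any distortion apply to the point x, -y, -z); pixel columns grow to the right and rows downward; lengths in m; the calibration is good to about 2 mm. A picture is of the moment at which its call begins.
- r.finish_job(): hands the job in; it is judged then, once.
The state is a dict: "time_s": time; "joints": joint angles; "joint_velocities": joint speeds; "effort": joint torques, N m; "tcp_pos": TCP position; "ee_rot": TCP orientation; "wrist_force": force on the tool from outside, world axes, zero at the start; "moment": the same for the moment, N m; "gripper_width": opening from 0.0 (shut) to 1.0 (fully open); "gripper_force": force on a finger pad.
Only numpy, scipy, OpenCV 4.12 (cv2) and the standard library are available. Lean on these libraries where they do the work, as an engineer would, in place of code of your own. Each camera call takes 0.05 s, during which the arm holds its last target. There are 200 camera calls.

## Working session

There is one attempt and no reset: what is moved stays moved. The work goes in short steps, Python scripts to look and compute and a tool call to move; the robot and the scene stay as the last step left them, time stands still between calls to the robot, and variables do not carry over. Pictures are saved under pics/ and viewed, at most 10 in all, crops included, and the job is handed in when it is done.

```bash
ls; mkdir -p pics; python3 - <<'E'
from station import r
import cv2,numpy as np
s=r.sense();print(s)
ims=[]
for n in("scene","side","wrist"):
    c=r.capture(n);np.savez(f"c0_{n}.npz",**c)
    print(n,c["K"].tolist(),np.round(c["world_from_camera"],4).tolist(),[k for k in c])
    cv2.imwrite(f"pics/a_{n}.png",c["pixels"][:,:,::-1])
    ims.append(c["pixels"])
cv2.imwrite("pics/a_both.png",cv2.resize(np.vstack([np.hstack(ims[:2]),np.hstack([ims[2],ims[2]*0])]),(800,600))[:,:,::-1])
E
```

```text
pics
station.py
{'time_s': 0.0, 'joints': array([ 7.89312415e+01,  2.20902252e+01,  3.78435232e-01, -3.02028385e-02,
       -6.84115091e+01, -1.48158660e+01]), 'joint_velocities': array([ 0.09656608,  0.03302167,  0.0058518 , -0.05684734, -0.01371711,
        0.01163624]), 'effort': array([-9.33437263e-05, -3.90663171e+01,  1.87407535e+01,  4.21981484e+00,
        1.09972403e-02, -2.00363788e-04]), 'tcp_pos': array([0.27256798, 0.56174556, 0.22145294]), 'ee_rot': array([[ 8.99590078e-01, -4.36734349e-01, -8.94183582e-04],
       [-4.36735258e-01, -8.99587818e-01, -2.01778983e-03],
       [ 7.68414699e-05,  2.20570521e-03, -9.99997564e-01]]), 'wrist_force': array([0.83795687, 0.41677333, 1.24587713]), 'moment': array([-0.02038098, -0.02412073, -0.01138757]), 'gripper_force': 0.0, 'gripper_width': 1.0027997760231278}
scene [[467.1329728496892, 0.0, 255.78565588797846], [0.0, 467.1329728496892, 194.7783735073116], [0.0, 0.0, 1.0]] [[0.6651, -0.4922, 0.5616, 1.2712], [0.7467, 0.4272, -0.5099, -0.6254], [0.0111, 0.7585, 0.6516, 0.9026], [0.0, 0.0, 0.0, 1.0]] ['pixels', 'z_map', 'K', 'world_from_camera']
side [[393.77044640197244, 0.0, 258.64746398189675], [0.0, 393.77044640197244, 199.5510236196177], [0.0, 0.0, 1.0]] [[0.9917, 0.0891, -0.0926, 0.4484], [-0.1275, 0.7741, -0.6201, -0.6818], [0.0164, 0.6268, 0.779, 0.9494], [0.0, 0.0, 0.0, 1.0]] ['pixels', 'z_map', 'K', 'world_from_camera']
wrist [[314.84951845092303, 0.0, 250.33973886495113], [0.0, 314.84951845092303, 189.61066270777806], [0.0, 0.0, 1.0]] [[-0.4364, 0.8617, 0.2588, 0.344], [-0.8997, -0.4187, -0.1231, 0.5282], [0.0023, -0.2866, 0.958, 0.3846], [0.0, 0.0, 0.0, 1.0]] ['pixels', 'z_map', 'K', 'world_from_camera']
```

View pics/a_both.png

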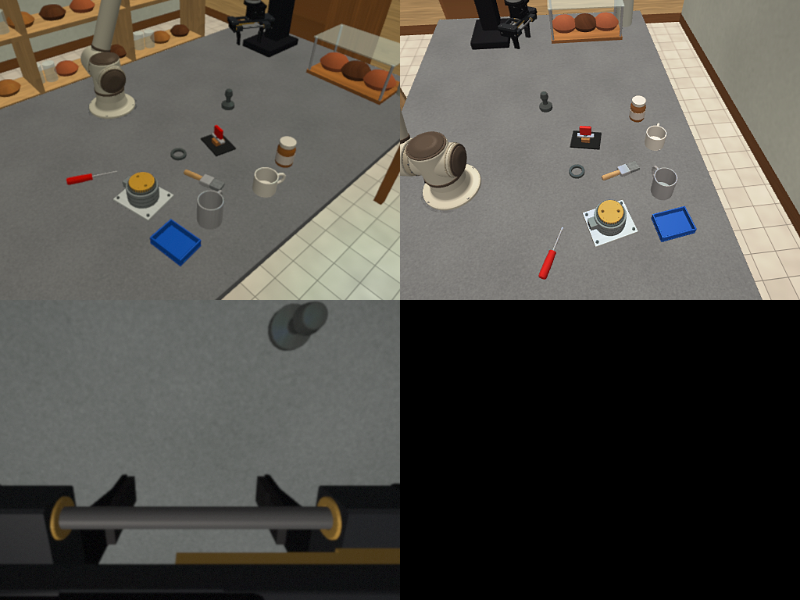

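The scene and side views show the collar (scene ≈(182,234), side ≈(269,271)), the red grip on its rest (scene ≈(280,169), side ≈(238,167)) and the bystanders around them. The wrist view shows only the tamper.

```bash
cat > h.py <<'E'
import numpy as np,cv2
def ray(c,uv):
    K=c["K"];T=c["world_from_camera"]
    d=np.array([(uv[0]-K[0,2])/K[0,0],-(uv[1]-K[1,2])/K[1,1],-1.0])
    return T[:3,3],T[:3,:3]@d
def plane(c,uv,z):
    o,d=ray(c,uv);return o+d*(z-o[2])/d[2]
def tri(obs):
    A=np.zeros((3,3));b=np.zeros(3);R=[]
    for c,uv in obs:
        o,d=ray(c,uv);d=d/np.linalg.norm(d);P=np.eye(3)-np.outer(d,d);A+=P;b+=P@o;R.append((P,o))
    p=np.linalg.solve(A,b);return p,[float(np.linalg.norm(P@(p-o))) for P,o in R]
def pts(c):
    """world point of every pixel from z_map"""
    z=c["z_map"];v,u=np.mgrid[:z.shape[0],:z.shape[1]];K=c["K"];T=c["world_from_camera"]
    P=np.stack([(u-K[0,2])/K[0,0]*z,-(v-K[1,2])/K[1,1]*z,-z],-1)
    return P@T[:3,:3].T+T[:3,3]
def proj(c,p):
    T=c["world_from_camera"];q=T[:3,:3].T@(np.asarray(p)-T[:3,3]);K=c["K"]
    return np.array([K[0,0]*q[0]/-q[2]+K[0,2],K[1,1]*q[1]/q[2]+K[1,2]])
def blobs(m,amin=30):
    cs,_=cv2.findContours(m.astype(np.uint8),cv2.RETR_EXTERNAL,cv2.CHAIN_APPROX_NONE)
    return sorted([k for k in cs if cv2.contourArea(k)>amin],key=cv2.contourArea,reverse=True)
def hsv(c): return cv2.cvtColor(c["pixels"],cv2.COLOR_RGB2HSV)
def red(c):
    h=hsv(c);return ((h[...,0]<6)|(h[...,0]>174))&(h[...,1]>180)&(h[...,2]>70)
def brass(c):
    h=hsv(c);return (abs(h[...,0].astype(int)-20)<8)&(h[...,1]>120)&(h[...,2]>90)
E
python3 - <<'E'
from h import *
C={n:dict(np.load(f"c0_{n}.npz")) for n in("scene","side")}
for n,c in C.items():
    P=pts(c)
    for nm,m in(("red",red(c)),("brass",brass(c))):
        for k in blobs(m,25)[:8]:
            M=np.zeros(m.shape,np.uint8);cv2.drawContours(M,[k],-1,1,-1);q=P[M>0];q=q[np.isfinite(q).all(1)]
            e=cv2.fitEllipse(k) if len(k)>5 else None
            print(n,nm,cv2.contourArea(k),np.round(np.median(q,0),3),np.round(q[:,2].max(),3),np.round(e[0],1),np.round(e[1],1))
E
```

```text
scene red 233.0 [ 0.345 -0.339  0.022] 0.903 [100.5 228.9] [ 8.4 40.2]
scene red 114.0 [0.509 0.16  0.066] 0.082 [279.6 168.9] [ 8.8 17.4]
scene brass 6242.0 [-0.772 -0.078  0.065] 0.903 [53.1 60.6] [116.3 151.9]
scene brass 4697.0 [-0.751  0.655 -0.091] 0.903 [209.9  29.9] [ 67.2 175.1]
scene brass 1216.5 [0.614 0.953 0.019] 0.903 [457.3 104. ] [ 31.8 110.1]
scene brass 892.0 [ 0.129  2.483 -0.215] 0.903 [501.4  31.8] [23.1 61.5]
scene brass 603.5 [ 0.55  -0.217  0.084] 0.903 [180.7 232. ] [23.7 32.9]
scene brass 137.5 [ 0.162  2.482 -0.572] 0.903 [486.8  83.5] [ 6.2 34.8]
scene brass 113.5 [ 0.58  -0.031  0.017] 0.024 [246.4 223.5] [ 6.1 26.5]
scene brass 74.5 [0.76  0.258 0.073] 0.082 [369.3 193.3] [ 8.1 17. ]
side red 343.5 [ 0.341 -0.341  0.023] 0.949 [188.  339.1] [10.5 46.6]
side red 140.5 [0.503 0.16  0.066] 0.949 [236.8 166.5] [11.8 16.1]
side brass 1008.0 [0.582 0.937 0.017] 0.949 [238.8  44.9] [ 16.9 108.9]
side brass 885.5 [-0.219  1.45  -0.044] 0.949 [62.1 14.5] [26.9 81.8]
side brass 729.0 [ 0.548 -0.218  0.083] 0.949 [269.2 270.7] [29.4 32. ]
side brass 170.0 [ 0.065  1.45  -0.055] 0.949 [131.3  11.3] [11.4 24.5]
side brass 98.5 [0.732 0.25  0.07 ] 0.949 [304.2 138.9] [10.9 17.7]
side brass 83.5 [-1.097  2.472 -0.692] 0.949 [10.1 36.4] [10.1 23.6]
side brass 82.0 [ 0.58  -0.033  0.016] 0.023 [269.4 223.8] [ 6.  25.9]
side brass 71.0 [-0.933  2.47  -0.708] 0.949 [31.1 37.8] [ 7.7 24. ]
```

The rows are not in the units I measure in: shifts go in shares of 400 mm and turns go in shares of 180 degrees. I convert before sending: 0.326 m / 0.4 = 0.815, 0.289 m / 0.4 = 0.7225, -26 degrees / 180 = -0.1444.

Emit:
steer_hand([
  [1, [0.815, 0.7225, 0], [0, 0, -0.1444]],
  [1, [0.815, 0.7225, 0], [0, 0, -0.1444]],
  [1, [0.815, 0.7225, 0], [0, 0, -0.1444]],
  [1, [0.815, 0.7225, 0], [0, 0, -0.1444]],
  [1, [0.815, 0.7225, 0], [0, 0, -0.1444]],
  [1, [0.815, 0.7225, 0], [0, 0, -0.1444]],
  [1, [0.815, 0.7225, 0], [0, 0, -0.1444]],
  [1, [0.815, 0.7225, 0], [0, 0, -0.1444]],
])

```text
time_s: 0.95
tcp_pos: [0.4264, 0.1909, 0.2227]
ee_rot: [[1.0, 0.003, 0.0], [0.003, -1.0, 0.0], [0.0, -0.0, -1.0]]
wrist_force: [0.8, 0.8, -0.2]
gripper_width: 1.003
gripper_force: 0.0
```

Emit:
steer_hand([
  [1, [0, 0, 0], [0, 0, 0]],
  [1, [0, 0, 0], [0, 0, 0]],
  [1, [0, 0, 0], [0, 0, 0]],
])

```text
time_s: 1.25
tcp_pos: [0.4261, 0.1935, 0.2225]
ee_rot: [[1.0, 0.003, -0.0], [0.003, -1.0, 0.0], [-0.0, -0.0, -1.0]]
wrist_force: [1.4, 0.9, -0.2]
gripper_width: 1.0
gripper_force: 0.0
```

```bash
python3 - <<'E'
from station import r
from h import *
c=r.capture("wrist");np.savez("c1.npz",**c);print(np.round(r.sense()["ee_rot"],3).tolist(),r.sense()["wrist_force"])
cv2.imwrite("pics/b.png",c["pixels"][:,:,::-1])
E
```

```text
[[1.0, 0.003, -0.0], [0.003, -1.0, 0.0], [-0.0, -0.0, -1.0]] [-0.05580159 -0.30742936  0.23124982]
```

View pics/b.png

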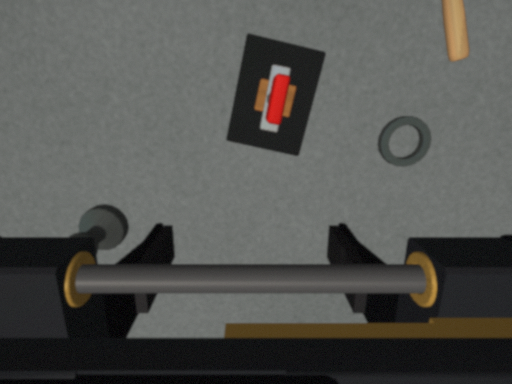

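The wrist view shows the rest (black base, corners ≈(248,35),(325,52),(299,155),(228,139)), with the grey bar ≈(275,98) and the red grip ≈(279,98), tilted about 12° from vertical.

```bash
cat > rest.py <<'E'
import sys
from h import *
def rest(c,show=True):
    h=hsv(c);P=pts(c);roi=np.zeros(h.shape[:2],bool)
    k=blobs(red(c),60)[0];u0,v0=k.reshape(-1,2).mean(0).astype(int)
    roi[max(0,v0-150):v0+150,max(0,u0-150):u0+150]=1
    W=lambda pts_,z:np.array([plane(c,p,z)[:2] for p in pts_])
    def rect(k,z):
        w=W(k.reshape(-1,2),z).astype(np.float32)
        (a,b),(sx,sy),an=cv2.minAreaRect(w*1000)
        if sx<sy: sx,sy,an=sy,sx,an+90
        return np.round([a,b,sx,sy,(an+90)%180-90],1)
    Z=P[...,2];out={}
    M=red(c)&roi;zt=np.percentile(Z[M],[50,80,95]);print("red z",zt.round(4))
    print("black base",rect(blobs((h[...,2]<50)&roi|(M),500)[0] if 0 else blobs(cv2.morphologyEx((((h[...,2]<55)&(Z<.02)|(Z>.012))&roi&(Z<.1)).astype(np.uint8),cv2.MORPH_OPEN,np.ones((3,3))),500)[0],.008))
    top=M&(Z>.076);print("grip top",rect(blobs(top,20)[0],.079),Z[top].mean())
    bar=(h[...,1]<60)&(h[...,2]>100)&roi&(Z>.02)
    bb=blobs(bar|M,30)[0];print("bar n",bar.sum(),"z",np.median(Z[bar]).round(4),"bar rect",rect(blobs(bar|(cv2.dilate(M.astype(np.uint8),np.ones((3,3)))>0)&(Z<.06),30)[0],.034))
    wood=(abs(h[...,0].astype(int)-13)<8)&(h[...,1]>80)&(h[...,2]>60)&roi&(Z>.018)&(Z<.05)&~M
    ks=np.vstack(blobs(wood,10)[:2]);print("wood z",np.median(Z[wood]).round(4),rect(ks,.026))
    return M
if __name__=="__main__":
    for f in sys.argv[1:]: rest(dict(np.load(f)))
E
python3 rest.py c1.npz
python3 - <<'E'
from h import *
C=[dict(np.load(f)) for f in("c1.npz","c0_scene.npz","c0_side.npz")]
o=[]
for c in C:
    P=pts(c);m=red(c)&(P[...,1]>.1)&(P[...,1]<.22)&(P[...,2]>.02)
    k=blobs(m,30)[0];M=cv2.moments(k);o.append((c,(M["m10"]/M["m00"],M["m01"]/M["m00"])));print(o[-1][1])
print(tri(o),tri(o[:2]),tri([o[0],o[2]]))
E
```

```text
red z [0.0796 0.0802 0.0809]
black base [503.  167.2 117.8  87.8 -12.3]
grip top [501.8 168.2  43.3  13.8 -10.6] 0.08086189353589689
bar n 714 z 0.0354 bar rect [501.8 168.5  67.4  19.6 -10.5]
wood z 0.0267 [503.1 167.2  40.   33.8  77.8]
(277.54176129195054, 98.67776936664143)
(279.49107142857144, 168.8318452380952)
(236.8576512455516, 166.55634638196915)
(array([0.50266436, 0.16643631, 0.05863778]), [0.0007434933607144039, 0.0007006794970942727, 0.0011779626747974734]) (array([0.50197686, 0.16682107, 0.05864023]), [0.00028387476044309807, 0.00028387476044303177]) (array([0.5029692 , 0.16685824, 0.05746621]), [0.0007928456712352075, 0.0007928456712351888])
```

Scaled: 0.09 m / 0.4 = 0.225, 0.0757 m / 0.4 = 0.1893, 10.7 degrees / 180 = 0.0594.

Emit:
steer_hand([
  [1, [0.1893, 0.0628, 0.225], [0, 0, 0.0594]],
  [1, [0.1893, 0.0628, 0.225], [0, 0, 0.0594]],
  [1, [0.1893, 0.0628, 0.225], [0, 0, 0.0594]],
  [1, [0.1893, 0.0628, 0.225], [0, 0, 0.0594]],
  [1, [0.1893, 0.0628, 0.225], [0, 0, 0.0594]],
  [1, [0.1893, 0.0628, 0.225], [0, 0, 0.0594]],
])

```text
time_s: 1.9
tcp_pos: [0.502, 0.1693, 0.1337]
ee_rot: [[0.983, -0.182, 0.002], [-0.182, -0.983, 0.001], [0.002, -0.001, -1.0]]
wrist_force: [-0.1, -0.7, 0.4]
gripper_width: 1.0
gripper_force: 0.0
```

```bash
python3 -c "
from station import r;s=r.sense();print(s['tcp_pos'],s['ee_rot'],s['wrist_force'])"
```

```text
[0.50198966 0.16925794 0.13373647] [[ 0.98335291 -0.18169697  0.00180884]
 [-0.18169913 -0.98335355  0.00110951]
 [ 0.00157713 -0.00141971 -0.99999775]] [-0.11019644 -0.66971299  0.36309757]
```

Scaled: 0.092 m / 0.4 = 0.23, 0.001 m / 0.4 = 0.0025.

Emit:
steer_hand([
  [1, [0, 0.0025, 0.1], [0, 0, 0]],
  [1, [0, 0.0025, 0.175], [0, 0, 0]],
  [1, [0, 0.0025, 0.2125], [0, 0, 0]],
  [1, [0, 0.0025, 0.23], [0, 0, 0]],
  [1, [0, 0.0025, 0.23], [0, 0, 0]],
  [1, [0, 0.0025, 0.23], [0, 0, 0]],
])

```text
time_s: 2.5
tcp_pos: [0.5026, 0.1678, 0.042]
ee_rot: [[0.983, -0.183, 0.002], [-0.183, -0.983, 0.001], [0.002, -0.002, -1.0]]
wrist_force: [-0.3, 0.2, -0.3]
gripper_width: 0.999
gripper_force: 0.0
```

Emit:
steer_hand([
  [0, [0, 0, 0], [0, 0, 0]],
  [0, [0, 0, 0], [0, 0, 0]],
  [0, [0, 0, 0], [0, 0, 0]],
  [0, [0, 0, 0], [0, 0, 0]],
  [0, [0, 0, 0], [0, 0, 0]],
  [0, [0, 0, 0], [0, 0, 0]],
  [0, [0, 0, 0], [0, 0, 0]],
  [0, [0, 0, 0], [0, 0, 0]],
])

```text
time_s: 3.3
tcp_pos: [0.5018, 0.1669, 0.0405]
ee_rot: [[0.983, -0.184, -0.0], [-0.184, -0.983, -0.0], [-0.0, 0.0, -1.0]]
wrist_force: [0.6, 0.3, 0.6]
gripper_width: 0.358
gripper_force: 0.0
```

Emit:
steer_hand([
  [0, [0, 0, 0], [0, 0, 0]],
  [0, [0, 0, 0], [0, 0, 0]],
  [0, [0, 0, 0], [0, 0, 0]],
  [0, [0, 0, 0], [0, 0, 0]],
  [0, [0, 0, 0], [0, 0, 0]],
])

```text
time_s: 3.8
tcp_pos: [0.5019, 0.167, 0.0405]
ee_rot: [[0.983, -0.184, 0.0], [-0.184, -0.983, 0.0], [0.0, -0.0, -1.0]]
wrist_force: [-0.4, -0.1, -0.4]
gripper_width: 0.16
gripper_force: 30.0
```

```bash
python3 -c "
from station import r;s=r.sense();print(s['tcp_pos'],s['wrist_force'],s['moment'],s['gripper_force'])"
```

```text
[0.50191866 0.16704634 0.04052382] [-0.4219086  -0.08444623 -0.35251977] [ 0.12526878 -0.13879901  0.03254288] 29.99754197895527
```

Scaled: -0.18 m / 0.4 = -0.45, -0.17 m / 0.4 = -0.425.

Emit:
steer_hand([
  [0, [0, 0, -0.025], [0, 0, 0]],
  [0, [0, 0, -0.075], [0, 0, 0]],
  [0, [0, 0, -0.15], [0, 0, 0]],
  [0, [0, 0, -0.25], [0, 0, 0]],
  [0, [0, 0, -0.35], [0, 0, 0]],
  [0, [0, 0, -0.425], [0, 0, 0]],
  [0, [0, 0, -0.45], [0, 0, 0]],
  [0, [0, 0, -0.45], [0, 0, 0]],
])

```text
time_s: 4.6
tcp_pos: [0.5019, 0.1671, 0.2217]
ee_rot: [[0.983, -0.184, 0.002], [-0.184, -0.983, 0.002], [0.002, -0.002, -1.0]]
wrist_force: [0.1, -0.6, -2.2]
gripper_width: 0.159
gripper_force: 30.0
```

Emit:
steer_hand([
  [0, [0.0125, 0.075, 0], [0, 0, -0.0056]],
  [0, [0.025, 0.175, 0], [0, 0, -0.0167]],
  [0, [0.0375, 0.3, 0], [0, 0, -0.0278]],
  [0, [0.05, 0.425, 0], [0, 0, -0.0389]],
  [0, [0.0625, 0.55, 0], [0, 0, -0.05]],
  [0, [0.075, 0.675, 0], [0, 0, -0.0556]],
  [0, [0.0825, 0.8, 0], [0, 0, -0.0589]],
  [0, [0.0825, 0.875, 0], [0, 0, -0.0589]],
])

```text
time_s: 5.4
tcp_pos: [0.4676, -0.1856, 0.2177]
ee_rot: [[1.0, -0.002, -0.006], [-0.002, -1.0, 0.001], [-0.006, -0.001, -1.0]]
wrist_force: [0.7, 0.7, -2.2]
gripper_width: 0.157
gripper_force: 30.0
```

Emit:
steer_hand([
  [0, [0, 0.05, 0], [0, 0, 0]],
  [0, [0, 0.0675, 0], [0, 0, 0]],
  [0, [0, 0.0675, 0], [0, 0, 0]],
  [0, [0, 0.0675, 0], [0, 0, 0]],
])

```text
time_s: 5.8
tcp_pos: [0.4695, -0.2094, 0.2193]
ee_rot: [[1.0, 0.0, -0.002], [0.0, -1.0, 0.001], [-0.002, -0.001, -1.0]]
wrist_force: [-0.3, 0.5, -3.0]
gripper_width: 0.16
gripper_force: 30.0
```

```bash
python3 - <<'E'
from station import r
from h import *
print(r.sense()["ee_rot"].round(4).tolist(),r.sense()["wrist_force"],r.sense()["tcp_pos"])
I=[]
for n in("wrist","scene","side"):
    c=r.capture(n);np.savez(f"c2_{n}.npz",**c);I.append(c["pixels"])
cv2.imwrite("pics/c.png",I[0][:,:,::-1])
E
```

```text
[[1.0, 0.0005, -0.0024], [0.0005, -1.0, 0.0008], [-0.0024, -0.0008, -1.0]] [-0.27134929  0.4556433  -2.98831083] [ 0.46945996 -0.2094265   0.21931304]
```

View pics/c.png

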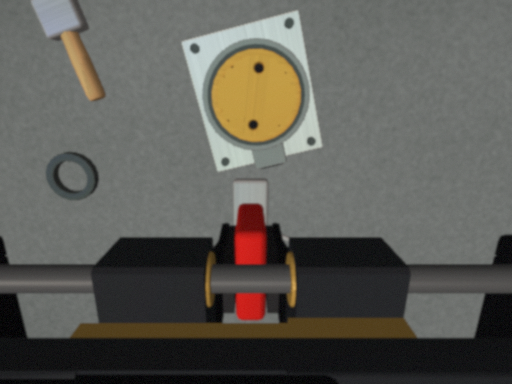

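The wrist view shows the brass collar centred ≈(256,95) with its dark holes at ≈(259,68) and (253,125), and the held spanner below it.

```bash
cat > col.py <<'E'
import sys
from h import *
def col(c,show=True):
    P=pts(c);Z=P[...,2];near=np.hypot(P[...,0]-.549,P[...,1]+.218)<.048
    h=hsv(c);b=brass(c)&near&(Z>.07)&(Z<.095)
    k=cv2.convexHull(blobs(b,100)[0]);m=np.zeros(b.shape,np.uint8);cv2.drawContours(m,[k],-1,1,-1)
    (cu,cv_),ax,_=cv2.fitEllipse(k)
    inner=cv2.erode(m,np.ones((3,3)),iterations=2)
    d=(inner>0)&(h[...,2]<0.5*np.median(h[...,2][b]))
    H=[]
    for q in blobs(d,3)[:2]:
        M=np.zeros(b.shape,np.uint8);cv2.drawContours(M,[q],-1,1,-1);v,u=np.nonzero(M);H.append((u.mean(),v.mean()))
    C=plane(c,(cu,cv_),.084);hw=[plane(c,p,.084) for p in H]
    print("brass z",np.median(Z[b]).round(4),"centre px",(cu,cv_),"world",C.round(4),"holes",np.round(H,1).tolist(),np.round(hw,4).tolist())
    if len(hw)==2:
        e=hw[0]-hw[1];e=e*np.sign(e[0]);print(" span",np.linalg.norm(e).round(4),"mid",((hw[0]+hw[1])/2).round(4),"yaw",np.degrees(np.arctan2(e[1],e[0])).round(2))
    return (cu,cv_),H
if __name__=="__main__":
    for p in sys.argv[1:]:
        C={}
        for n in("wrist","scene","side"):
            c=dict(np.load(f"{p}_{n}.npz"));print(n)
            try:C[n]=(c,col(c)[0])
            except Exception as e:print(e)
        print(tri(list(C.values())))
E
python3 col.py c2; python3 - <<'E'
from h import *
c=dict(np.load("c2_wrist.npz"));P=pts(c);h=hsv(c)
# held bar front part
m=(h[...,1]<40)&(h[...,2]>90);m[:175]=0;m[240:]=0;m[:,:225]=0;m[:,275:]=0
k=blobs(m,50)[0];print(cv2.boundingRect(k),np.median(P[...,2][m]))
w=np.array([plane(c,p,.2125)[:2] for p in k.reshape(-1,2)])*1000
front=w[:,0].max();print("front x",front,"y range",np.percentile(w[:,1],[3,97]),cv2.minAreaRect(w.astype(np.float32)))
E
```

```text
wrist
brass z 0.0848 centre px (255.89352416992188, 94.75074768066406) world [ 0.5488 -0.2138  0.084 ] holes [[258.5, 67.4], [252.7, 124.4]] [[0.572, -0.216, 0.084], [0.5224, -0.211, 0.084]]
 span 0.0499 mid [ 0.5472 -0.2135  0.084 ] yaw -5.76
scene
brass z 0.0842 centre px (180.63134765625, 232.70742797851562) world [ 0.5515 -0.2189  0.084 ] holes [] []
side
brass z 0.0835 centre px (269.09332275390625, 271.0268859863281) world [ 0.548  -0.2199  0.084 ] holes [] []
(array([ 0.54821788, -0.21571039,  0.07856922]), [0.0018970043836672907, 0.001388435898943013, 0.0012549784992138347])
(225, 175, 50, 51) 0.21172637757451374
front x 506.2500711991274 y range [-222.58248067 -194.31574084] ((491.2291259765625, -208.43601989746094), (30.013818740844727, 28.45283317565918), 0.05914720892906189)
```

Scaled: 0.0876 m / 0.4 = 0.219, 0.0795 m / 0.4 = 0.1988, -64 degrees / 180 = -0.3556.

Emit:
steer_hand([
  [0, [0.025, 0.0275, 0], [0, 0, -0.0444]],
  [0, [0.05, 0.055, 0], [0, 0, -0.0889]],
  [0, [0.075, 0.0825, 0], [0, 0, -0.1333]],
  [0, [0.1, 0.11, 0], [0, 0, -0.1778]],
  [0, [0.125, 0.1375, 0], [0, 0, -0.2222]],
  [0, [0.15, 0.165, 0], [0, 0, -0.2667]],
  [0, [0.175, 0.1925, 0], [0, 0, -0.3111]],
  [0, [0.1988, 0.219, 0], [0, 0, -0.3556]],
])

```text
time_s: 6.75
tcp_pos: [0.5502, -0.2972, 0.2205]
ee_rot: [[0.432, 0.902, -0.0], [0.902, -0.432, 0.0], [0.0, -0.0, -1.0]]
wrist_force: [0.6, 0.6, -2.3]
gripper_width: 0.156
gripper_force: 30.0
```

Emit:
steer_hand([
  [0, [0, 0, 0], [0, 0, -0.0444]],
  [0, [0, 0, 0], [0, 0, -0.0889]],
  [0, [0, 0, 0], [0, 0, -0.1333]],
  [0, [0, 0, 0], [0, 0, -0.1444]],
  [0, [0, 0, 0], [0, 0, -0.1444]],
  [0, [0, 0, 0], [0, 0, -0.1444]],
])

```text
time_s: 7.35
tcp_pos: [0.5522, -0.2332, 0.2114]
ee_rot: [[0.084, 0.997, 0.001], [0.993, -0.083, -0.089], [-0.088, 0.008, -0.996]]
wrist_force: [1.0, -0.2, -1.4]
gripper_width: 0.159
gripper_force: 30.0
```

```bash
cat > snap.py <<'E'
import sys
from station import r
from h import *
p=sys.argv[1]
for n in sys.argv[2:]:
    c=r.capture(n);np.savez(f"{p}_{n}.npz",**c)
s=r.sense();print(s["time_s"],s["tcp_pos"].round(4),"yaw",np.degrees(np.arctan2(s["ee_rot"][1,0],s["ee_rot"][0,0])).round(2),s["joints"].round(1),"F",s["wrist_force"].round(2),"M",s["moment"].round(3))
E
python3 snap.py c3 wrist; python3 col.py c3|head -3
```

```text
7.4 [ 0.5524 -0.2335  0.2116] yaw 85.15 [ -4.8  19.1  -8.    5.7 -62.6 177.4] F [ 0.   -0.27 -1.97] M [ 0.198 -0.132  0.005]
wrist
brass z 0.0848 centre px (241.6459197998047, 148.14913940429688) world [ 0.5474 -0.211   0.084 ] holes [[214.6, 149.5], [268.6, 150.2]] [[0.5225, -0.2102, 0.084], [0.572, -0.215, 0.084]]
 span 0.0497 mid [ 0.5472 -0.2126  0.084 ] yaw -5.54Traceback (most recent call last):
  File "col.py", line 22, in <module>
    c=dict(np.load(f"{p}_{n}.npz"));print(n)
           ~~~~~~~^^^^^^^^^^^^^^^^
    fid = stack.enter_context(open(os.fspath(file), "rb"))
                              ~~~~^^^^^^^^^^^^^^^^^^^^^^^
FileNotFoundError: [Errno 2] No such file or directory: 'c3_scene.npz'
```

Scaled: 58 degrees / 180 = 0.3222.

Emit:
steer_hand([
  [0, [0, 0, 0], [0, 0, 0.0167]],
  [0, [0, 0, 0], [0, 0, 0.0556]],
  [0, [0, 0, 0], [0, 0, 0.1]],
  [0, [0, 0, 0], [0, 0, 0.1444]],
  [0, [0, 0, 0], [0, 0, 0.1889]],
  [0, [0, 0, 0], [0, 0, 0.2333]],
  [0, [0, 0, 0], [0, 0, 0.2778]],
  [0, [0, 0, 0], [0, 0, 0.3222]],
])

```text
time_s: 8.2
tcp_pos: [0.5522, -0.2351, 0.2115]
ee_rot: [[0.893, 0.449, 0.001], [0.448, -0.89, -0.089], [-0.039, 0.08, -0.996]]
wrist_force: [-0.9, 0.2, -2.0]
gripper_width: 0.158
gripper_force: 30.0
```

```bash
python3 snap.py c4 wrist;python3 col.py c4 2>/dev/null|head -3
python3 - <<'E'
from h import *
c=dict(np.load("c2_wrist.npz"));P=pts(c);m=red(c)
R=np.array([[1,.0005],[.0005,-1]]);t=np.array([.46946,-.20943])
print("red z",np.percentile(P[...,2][m],[5,50,95]))
for v in range(206,240,6):
    u=np.nonzero(m[v])[0];print("top" ,v,[(R.T@(plane(c,(x,v),z)[:2]-t)*1000).round(1) for x,z in(((u.min()+u.max())/2,.2578),)],u.min(),u.max())
h=hsv(c)
for v in range(182,204,5): # bar rows
    s=((h[v,:,1]<40)&(h[v,:,2]>95));u=[x for x in range(215,290) if s[x]];print("bar",v,u[0],u[-1],(R.T@(plane(c,((u[0]+u[-1])/2,v),.2128)[:2]-t)*1000).round(1))
E
```

```text
8.25 [ 0.5523 -0.2352  0.2115] yaw 26.41 [ -5.   19.1  -7.9   5.7 -62.5 118.9] F [-0.51  0.64 -2.08] M [ 0.149 -0.024  0.003]
wrist
brass z 0.0848 centre px (216.47805786132812, 169.80972290039062) world [ 0.5491 -0.2123  0.084 ] holes [[230.4, 149.1], [203.4, 192.9]] [[0.5726, -0.2155, 0.084], [0.5231, -0.2107, 0.084]]
 span 0.0498 mid [ 0.5478 -0.2131  0.084 ] yaw -5.59
red z [0.23104069 0.25798065 0.25941153]
top 206 [array([34.8, -0.6])] 241 259
top 212 [array([32.1, -0.6])] 239 261
top 218 [array([29.4, -0.6])] 238 262
top 224 [array([26.7, -0.4])] 238 263
top 230 [array([23.9, -0.6])] 235 265
top 236 [array([21.1, -0.6])] 234 266
bar 182 215 289 [32.8  0.4]
bar 187 215 289 [29.9  0.4]
bar 192 215 289 [27.   0.4]
bar 197 215 289 [24.   0.5]
bar 202 215 289 [21.   0.5]
```

```bash
cat > go.py <<'E'
import sys,numpy as np
from station import r
from scipy.spatial.transform import Rotation as Ro
x,y,z,a=map(float,sys.argv[1:5]);s=r.sense();R=s["ee_rot"];t=np.radians(a);c,q=np.cos(t),np.sin(t)
T=np.array([[c,q,0],[q,-c,0],[0,0,-1]])
print("d",(R.T@(np.array([x,y,z])-s["tcp_pos"])).round(4),"rot",Ro.from_matrix(R.T@T).as_rotvec(degrees=True).round(2),"F",s["wrist_force"].round(2),"M",s["moment"].round(3),"t",s["time_s"])
E
python3 go.py 0.5473 -0.213 0.16 -5.6
```

```text
d [ 0.0074 -0.0261  0.0493] rot [ 5.11  0.87 32.08] F [-0.51  0.64 -2.08] M [ 0.149 -0.024  0.003] t 8.25
```

Scaled: 0.0493 m / 0.4 = 0.1233, 0.038 m / 0.4 = 0.095, 32.08 degrees / 180 = 0.1782.

Emit:
steer_hand([
  [0, [0.0038, -0.013, 0.02], [0.0056, 0.0009, 0.0356]],
  [0, [0.0075, -0.026, 0.045], [0.0111, 0.0019, 0.0711]],
  [0, [0.0113, -0.0393, 0.07], [0.0167, 0.0029, 0.1067]],
  [0, [0.015, -0.0525, 0.095], [0.0222, 0.0039, 0.1422]],
  [0, [0.0185, -0.0653, 0.1233], [0.0284, 0.0048, 0.1782]],
  [0, [0.0185, -0.0653, 0.1233], [0.0284, 0.0048, 0.1782]],
  [0, [0.0185, -0.0653, 0.1233], [0.0284, 0.0048, 0.1782]],
  [0, [0.0185, -0.0653, 0.1233], [0.0284, 0.0048, 0.1782]],
])

```text
time_s: 9.05
tcp_pos: [0.5472, -0.2127, 0.1606]
ee_rot: [[0.996, -0.084, -0.0], [-0.084, -0.996, -0.001], [-0.0, 0.001, -1.0]]
wrist_force: [0.1, -0.2, -1.6]
gripper_width: 0.157
gripper_force: 30.0
```

```bash
python3 go.py 0.5473 -0.213 0.115 -5.6; python3 snap.py c5 scene side
```

```text
d [0.0001 0.0003 0.0456] rot [0.06 0.01 0.76] F [ 0.09 -0.23 -1.56] M [-0.014 -0.044  0.03 ] t 9.05
9.15 [ 0.5471 -0.2124  0.1604] yaw -4.88 [ -5.4  21.3 -10.2   0.  -58.5  90.5] F [-0.13  0.08 -0.99] M [-0.019 -0.032 -0.018]
```

Scaled: 0.051 m / 0.4 = 0.1275, 0.05 m / 0.4 = 0.125, 0.7 degrees / 180 = 0.0039.

Emit:
steer_hand([
  [0, [0.0003, 0.001, 0.05], [0, 0, 0.0039]],
  [0, [0.0003, 0.0013, 0.1], [0, 0, 0.0039]],
  [0, [0.0003, 0.0013, 0.125], [0, 0, 0.0039]],
  [0, [0.0003, 0.0013, 0.1275], [0, 0, 0.0039]],
  [0, [0.0003, 0.0013, 0.1275], [0, 0, 0.0039]],
])

```text
time_s: 9.65
tcp_pos: [0.5471, -0.2128, 0.1092]
ee_rot: [[0.995, -0.098, -0.001], [-0.098, -0.995, -0.001], [-0.001, 0.001, -1.0]]
wrist_force: [-0.8, -0.2, -1.3]
gripper_width: 0.152
gripper_force: 30.0
```

```bash
python3 snap.py c6 side
```

```text
9.7 [ 0.5474 -0.2129  0.1097] yaw -5.62 [ -5.4  24.3 -13.7   0.1 -52.   89.8] F [-0.42 -0.2  -2.12] M [-0.042 -0.032 -0.032]
```

Emit:
steer_hand([
  [0, [0, 0, 0.0025], [0, 0, 0]],
  [0, [0, 0, 0.005], [0, 0, 0]],
  [0, [0, 0, 0.0075], [0, 0, 0]],
  [0, [0, 0, 0.01], [0, 0, 0]],
  [0, [0, 0, 0.01], [0, 0, 0]],
])

```text
time_s: 10.2
tcp_pos: [0.5466, -0.2127, 0.1047]
ee_rot: [[0.995, -0.099, -0.002], [-0.099, -0.995, -0.0], [-0.002, 0.0, -1.0]]
wrist_force: [-0.4, 0.8, -2.6]
gripper_width: 0.16
gripper_force: 30.0
```

```bash
python3 go.py 0.5473 -0.213 0.0985 -5.6
```

```text
d [0.0007 0.0002 0.0062] rot [ 0.03  0.09 -0.05] F [-0.35  0.84 -2.62] M [-0.197 -0.061  0.   ] t 10.2
```

Scaled: 0.002 m / 0.4 = 0.005, 0.001 m / 0.4 = 0.0025.

Emit:
steer_hand([
  [0, [0, 0, 0.0025], [0, 0, 0]],
  [0, [0, 0, 0.005], [0, 0, 0]],
  [0, [0, 0, 0.005], [0, 0, 0]],
])

```text
time_s: 10.5
tcp_pos: [0.5468, -0.2129, 0.1027]
ee_rot: [[0.995, -0.098, -0.001], [-0.098, -0.995, -0.001], [-0.001, 0.001, -1.0]]
wrist_force: [0.7, -1.8, -2.1]
gripper_width: 0.161
gripper_force: 30.0
```

```bash
python3 go.py 0.5473 -0.213 0.0985 -5.6
```

```text
d [0.0005 0.0001 0.0042] rot [ 0.04  0.06 -0.05] F [ 0.71 -1.85 -2.1 ] M [-0.408 -0.217 -0.049] t 10.5
```

Emit:
steer_hand([
  [0, [0, 0, 0.0025], [0, 0, 0]],
  [0, [0, 0, 0.005], [0, 0, 0]],
  [0, [0, 0, 0.005], [0, 0, 0]],
])

```text
time_s: 10.8
tcp_pos: [0.5468, -0.2129, 0.1007]
ee_rot: [[0.995, -0.099, -0.001], [-0.099, -0.995, -0.001], [-0.001, 0.001, -1.0]]
wrist_force: [1.5, -2.2, -2.5]
gripper_width: 0.157
gripper_force: 30.0
```

```bash
python3 go.py 0.5473 -0.213 0.0985 -5.6
```

```text
d [0.0005 0.0001 0.0022] rot [ 0.04  0.06 -0.05] F [ 1.48 -2.18 -2.54] M [-0.591 -0.296  0.061] t 10.8
```

Scaled: 0.002 m / 0.4 = 0.005, 0.0005 m / 0.4 = 0.0013.

Emit:
steer_hand([
  [0, [0.0008, 0.001, 0.0025], [0, 0, 0]],
  [0, [0.0013, 0.0018, 0.005], [0, 0, 0]],
  [0, [0.0013, 0.0018, 0.005], [0, 0, 0]],
])

```text
time_s: 11.1
tcp_pos: [0.5467, -0.2132, 0.0986]
ee_rot: [[0.995, -0.099, -0.003], [-0.099, -0.995, 0.0], [-0.003, 0.0, -1.0]]
wrist_force: [-0.7, -0.2, -1.0]
gripper_width: 0.159
gripper_force: 30.0
```

```bash
python3 go.py 0.5473 -0.213 0.0985 -5.6
```

```text
d [ 0.0006 -0.0002  0.0001] rot [ 0.    0.15 -0.06] F [-0.65 -0.21 -1.01] M [-0.018  0.022 -0.005] t 11.1
```

Scaled: 0.001 m / 0.4 = 0.0025, 0.0005 m / 0.4 = 0.0013.

Emit:
steer_hand([
  [0, [0, 0, 0.0013], [0, 0, 0]],
  [0, [0, 0, 0.0025], [0, 0, 0]],
  [0, [0, 0, 0.0025], [0, 0, 0]],
])

```text
time_s: 11.4
tcp_pos: [0.5467, -0.2132, 0.0985]
ee_rot: [[0.995, -0.098, -0.002], [-0.098, -0.995, -0.0], [-0.002, 0.0, -1.0]]
wrist_force: [-2.2, 1.3, 4.8]
gripper_width: 0.158
gripper_force: 30.0
```

```bash
python3 go.py 0.5473 -0.213 0.0985 -5.6
```

```text
d [ 0.0006 -0.0003 -0.    ] rot [ 0.02  0.12 -0.05] F [-2.2   1.29  4.83] M [0.55  0.671 0.057] t 11.4
```

Scaled: -0.0003 m / 0.4 = -0.0008, 12 degrees / 180 = 0.0667.

Emit:
steer_hand([
  [0, [0, 0, -0.0008], [0, 0, 0.0056]],
  [0, [0, 0, -0.0008], [0, 0, 0.0111]],
  [0, [0, 0, -0.0008], [0, 0, 0.0222]],
  [0, [0, 0, -0.0008], [0, 0, 0.0333]],
  [0, [0, 0, -0.0008], [0, 0, 0.0444]],
  [0, [0, 0, -0.0008], [0, 0, 0.0556]],
  [0, [0, 0, -0.0008], [0, 0, 0.0667]],
  [0, [0, 0, -0.0008], [0, 0, 0.0667]],
])

```text
time_s: 12.2
tcp_pos: [0.5471, -0.2142, 0.0984]
ee_rot: [[0.953, -0.303, -0.002], [-0.303, -0.953, -0.001], [-0.001, 0.002, -1.0]]
wrist_force: [-2.3, -2.6, 4.8]
gripper_width: 0.156
gripper_force: 30.0
```

```bash
python3 go.py 0.5467 -0.2132 0.0985 -17.6
```

```text
d [-0.0006 -0.0009 -0.0001] rot [ 0.11  0.06 -0.06] F [-2.27 -2.6   4.82] M [-0.849  0.629  0.049] t 12.2
```

Scaled: 0.0007 m / 0.4 = 0.0018, -0.0002 m / 0.4 = -0.0005, 14 degrees / 180 = 0.0778.

Emit:
steer_hand([
  [0, [-0.0005, 0.0013, -0.0003], [0, 0, 0.0111]],
  [0, [-0.0008, 0.0018, -0.0003], [0, 0, 0.0222]],
  [0, [-0.0008, 0.0018, -0.0003], [0, 0, 0.0333]],
  [0, [-0.0008, 0.0018, -0.0003], [0, 0, 0.0444]],
  [0, [-0.0008, 0.0018, -0.0003], [0, 0, 0.0556]],
  [0, [-0.0008, 0.0018, -0.0003], [0, 0, 0.0667]],
  [0, [-0.0008, 0.0018, -0.0003], [0, 0, 0.0778]],
])

```text
time_s: 12.9
tcp_pos: [0.547, -0.2143, 0.0985]
ee_rot: [[0.851, -0.525, -0.001], [-0.525, -0.851, -0.001], [-0.0, 0.001, -1.0]]
wrist_force: [-0.8, -0.1, 3.9]
gripper_width: 0.158
gripper_force: 30.0
```

```bash
python3 go.py 0.5467 -0.2132 0.0985 -31.6
```

```text
d [-0.0008 -0.0008 -0.    ] rot [ 0.06  0.01 -0.07] F [-0.75 -0.07  3.89] M [-0.297  0.327  0.2  ] t 12.9
```

Scaled: 10 degrees / 180 = 0.0556.

Emit:
steer_hand([
  [0, [0, 0, 0], [0, 0, 0.0111]],
  [0, [0, 0, 0], [0, 0, 0.0222]],
  [0, [0, 0, 0], [0, 0, 0.0333]],
  [0, [0, 0, 0], [0, 0, 0.0444]],
  [0, [0, 0, 0], [0, 0, 0.0556]],
])

```text
time_s: 13.4
tcp_pos: [0.547, -0.2143, 0.0985]
ee_rot: [[0.747, -0.665, -0.001], [-0.665, -0.747, -0.001], [0.0, 0.001, -1.0]]
wrist_force: [-0.7, -1.1, 3.6]
gripper_width: 0.158
gripper_force: 30.0
```

```bash
python3 go.py 0.5467 -0.2132 0.0985 -41.6
```

```text
d [-0.001  -0.0006 -0.    ] rot [ 0.07 -0.01 -0.08] F [-0.75 -1.11  3.63] M [-0.295  0.368  0.225] t 13.4
```

Emit:
steer_hand([
  [0, [0, 0, 0], [0, 0, 0.0056]],
  [0, [0, 0, 0], [0, 0, 0.0111]],
  [0, [0, 0, 0], [0, 0, 0.0167]],
])

```text
time_s: 13.7
tcp_pos: [0.547, -0.2143, 0.0985]
ee_rot: [[0.711, -0.703, -0.001], [-0.703, -0.711, -0.001], [0.0, 0.001, -1.0]]
wrist_force: [-0.6, -1.7, 4.4]
gripper_width: 0.156
gripper_force: 30.0
```

```bash
python3 go.py 0.5467 -0.2132 0.0985 -44.6
```

```text
d [-0.001  -0.0006 -0.    ] rot [ 0.06 -0.01 -0.09] F [-0.57 -1.74  4.42] M [-0.548  0.194  0.229] t 13.7
```

Scaled: 2 degrees / 180 = 0.0111.

Emit:
steer_hand([
  [0, [0, 0, 0], [0, 0, 0.0039]],
  [0, [0, 0, 0], [0, 0, 0.0078]],
  [0, [0, 0, 0], [0, 0, 0.0111]],
])

```text
time_s: 14.0
tcp_pos: [0.547, -0.2143, 0.0985]
ee_rot: [[0.686, -0.728, -0.001], [-0.728, -0.686, -0.001], [0.0, 0.001, -1.0]]
wrist_force: [-0.0, -1.4, 5.3]
gripper_width: 0.164
gripper_force: 30.0
```

```bash
python3 go.py 0.5467 -0.2132 0.0985 -46.6
```

```text
d [-0.0009 -0.0005 -0.    ] rot [ 0.05 -0.01 -0.09] F [-0.05 -1.35  5.35] M [-0.728  0.112  0.158] t 14.0
```

Scaled: 2 degrees / 180 = 0.0111.

Emit:
steer_hand([
  [0, [0, 0, 0], [0, 0, 0.0039]],
  [0, [0, 0, 0], [0, 0, 0.0078]],
  [0, [0, 0, 0], [0, 0, 0.0111]],
])

```text
time_s: 14.3
tcp_pos: [0.547, -0.2143, 0.0985]
ee_rot: [[0.66, -0.751, -0.001], [-0.751, -0.66, -0.001], [0.0, 0.001, -1.0]]
wrist_force: [-0.4, -2.2, 5.6]
gripper_width: 0.16
gripper_force: 30.0
```

```bash
python3 go.py 0.5467 -0.2132 0.0985 -48.6
```

```text
d [-0.001  -0.0005 -0.    ] rot [ 0.06 -0.01 -0.09] F [-0.37 -2.23  5.55] M [-0.716  0.083  0.174] t 14.3
```

Scaled: -0.0001 m / 0.4 = -0.0003, 2 degrees / 180 = 0.0111.

Emit:
steer_hand([
  [0, [0, 0, -0.0003], [0, 0, 0.0039]],
  [0, [0, 0, -0.0003], [0, 0, 0.0078]],
  [0, [0, 0, -0.0003], [0, 0, 0.0111]],
])

```text
time_s: 14.6
tcp_pos: [0.547, -0.2142, 0.0985]
ee_rot: [[0.633, -0.774, -0.001], [-0.774, -0.633, -0.001], [0.0, 0.001, -1.0]]
wrist_force: [1.3, -2.5, 5.1]
gripper_width: 0.158
gripper_force: 30.0
```

```bash
python3 go.py 0.547 -0.2143 0.0985 -50.6
```

```text
d [ 0.0001 -0.     -0.    ] rot [ 0.05 -0.01 -0.1 ] F [ 1.26 -2.51  5.13] M [-0.936 -0.094  0.195] t 14.6
```

Scaled: 2 degrees / 180 = 0.0111.

Emit:
steer_hand([
  [0, [0, 0, 0], [0, 0, 0.0039]],
  [0, [0, 0, 0], [0, 0, 0.0078]],
  [0, [0, 0, 0], [0, 0, 0.0111]],
])

```text
time_s: 14.9
tcp_pos: [0.547, -0.2142, 0.0984]
ee_rot: [[0.606, -0.796, -0.001], [-0.796, -0.606, -0.001], [0.0, 0.001, -1.0]]
wrist_force: [1.2, -3.0, 5.9]
gripper_width: 0.16
gripper_force: 30.0
```

```bash
python3 go.py 0.547 -0.2143 0.0985 -52.6
```

```text
d [ 0.0001  0.     -0.0001] rot [ 0.05 -0.01 -0.1 ] F [ 1.23 -2.98  5.89] M [-1.09  -0.187  0.215] t 14.9
```

Scaled: 2 degrees / 180 = 0.0111.

Emit:
steer_hand([
  [0, [0, 0, 0], [0, 0, 0.0039]],
  [0, [0, 0, 0], [0, 0, 0.0078]],
  [0, [0, 0, 0], [0, 0, 0.0111]],
])

```text
time_s: 15.2
tcp_pos: [0.5469, -0.2142, 0.0985]
ee_rot: [[0.579, -0.815, -0.001], [-0.815, -0.579, -0.001], [0.0, 0.001, -1.0]]
wrist_force: [0.3, -3.0, 4.7]
gripper_width: 0.158
gripper_force: 30.4
```

```bash
python3 go.py 0.547 -0.2143 0.0985 -54.6
```

```text
d [ 0.0002 -0.     -0.    ] rot [ 0.08 -0.01 -0.01] F [ 0.28 -2.98  4.7 ] M [-0.961 -0.115  0.649] t 15.2
```

Scaled: -0.0006 m / 0.4 = -0.0015, 0.0005 m / 0.4 = 0.0013, -3 degrees / 180 = -0.0167.

Emit:
steer_hand([
  [0, [0.0005, 0.0005, 0], [0, 0, -0.0056]],
  [0, [0.0013, 0.0008, 0], [0, 0, -0.0111]],
  [0, [0.0013, 0.0008, -0.0008], [0, 0, -0.0167]],
  [0, [0.0013, 0.0008, -0.0015], [0, 0, -0.0167]],
])

```text
time_s: 15.6
tcp_pos: [0.5468, -0.2142, 0.0985]
ee_rot: [[0.62, -0.785, -0.001], [-0.785, -0.62, 0.001], [-0.001, 0.001, -1.0]]
wrist_force: [1.7, -1.3, 1.4]
gripper_width: 0.158
gripper_force: 30.0
```

```bash
python3 go.py 0.547 -0.2143 0.0985 -51.6
```

```text
d [ 0.0002 -0.0001  0.    ] rot [ 0.03  0.06 -0.11] F [ 1.74 -1.3   1.37] M [-0.294 -0.581  0.045] t 15.6
```

Scaled: -0.1 m / 0.4 = -0.25, -0.06 m / 0.4 = -0.15.

Emit:
steer_hand([
  [0, [0, 0, -0.0025], [0, 0, 0]],
  [0, [0, 0, -0.005], [0, 0, 0]],
  [0, [0, 0, -0.01], [0, 0, 0]],
  [0, [0, 0, -0.0175], [0, 0, 0]],
  [0, [0, 0, -0.0275], [0, 0, 0]],
  [0, [0, 0, -0.05], [0, 0, 0]],
  [0, [0, 0, -0.15], [0, 0, 0]],
  [0, [0, 0, -0.25], [0, 0, 0]],
])

```text
time_s: 16.4
tcp_pos: [0.5451, -0.2145, 0.1994]
ee_rot: [[0.62, -0.785, -0.006], [-0.785, -0.62, 0.0], [-0.004, 0.005, -1.0]]
wrist_force: [1.2, 0.3, -1.6]
gripper_width: 0.157
gripper_force: 30.0
```

```bash
python3 go.py 0.47 -0.21 0.22 -5
```

```text
d [-0.0502  0.0562 -0.0201] rot [  0.16   0.32 -46.68] F [ 1.15  0.25 -1.57] M [-0.031 -0.241 -0.024] t 16.4
```

Scaled: 0.056 m / 0.4 = 0.14, -0.05 m / 0.4 = -0.125, -46.7 degrees / 180 = -0.2594.

Emit:
steer_hand([
  [0, [-0.02, 0.0225, -0.05], [0, 0, -0.0444]],
  [0, [-0.04, 0.045, -0.05], [0, 0, -0.0889]],
  [0, [-0.0625, 0.07, -0.05], [0, 0, -0.1333]],
  [0, [-0.085, 0.095, -0.05], [0, 0, -0.1778]],
  [0, [-0.105, 0.1175, -0.05], [0, 0, -0.2222]],
  [0, [-0.125, 0.14, -0.05], [0, 0, -0.2594]],
  [0, [-0.125, 0.14, -0.05], [0, 0, -0.2594]],
  [0, [-0.125, 0.14, -0.05], [0, 0, -0.2594]],
])

```text
time_s: 17.2
tcp_pos: [0.4717, -0.2102, 0.2196]
ee_rot: [[0.996, -0.089, -0.001], [-0.089, -0.996, -0.0], [-0.001, 0.0, -1.0]]
wrist_force: [0.3, -0.0, -2.4]
gripper_width: 0.157
gripper_force: 30.0
```

```bash
python3 snap.py c7 wrist scene side; python3 col.py c7|head -4
python3 -c "
from h import *
a=np.load('c7_wrist.npz')['pixels'][:,:,::-1];cv2.imwrite('pics/d.png',a)"
```

```text
17.35 [ 0.4722 -0.2101  0.219 ] yaw -5.03 [ -6.   11.7 -14.8   0.  -63.6  90.9] F [-1.15  0.2  -2.46] M [-0.034 -0.027  0.019]
wrist
brass z 0.0848 centre px (247.4693145751953, 97.50184631347656) world [ 0.5488 -0.214   0.084 ] holes [[266.4, 78.7], [228.5, 119.5]] [[0.5634, -0.2324, 0.084], [0.5308, -0.1947, 0.084]]
 span 0.0498 mid [ 0.5471 -0.2135  0.084 ] yaw -49.17
scene
```

View pics/d.png

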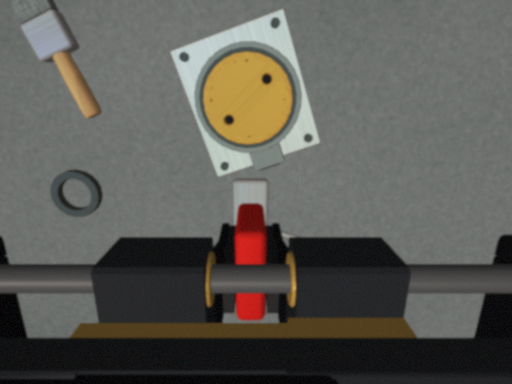

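The collar's holes are now at ≈(266,79) and (229,120), turned 43.5° (0.76 rad) clockwise. The spanner still sits straight in the grip. Returning it.

```bash
python3 go.py 0.502 0.1671 0.22 -10.6
```

```text
d [-0.0035 -0.3784 -0.0011] rot [0.03 0.09 5.57] F [-1.15  0.2  -2.46] M [-0.034 -0.027  0.019] t 17.35
```

The rows are not in the units I measure in: shifts go in shares of 400 mm and turns go in shares of 180 degrees. I convert before sending: -0.355 m / 0.4 = -0.8875, -0.325 m / 0.4 = -0.8125, 5.6 degrees / 180 = 0.0311.

Emit:
steer_hand([
  [0, [0, -0.075, 0], [0, 0, 0.0028]],
  [0, [0, -0.1875, 0], [0, 0, 0.0056]],
  [0, [0, -0.3125, 0], [0, 0, 0.0111]],
  [0, [-0.0025, -0.4375, 0], [0, 0, 0.0167]],
  [0, [-0.005, -0.5625, 0], [0, 0, 0.0222]],
  [0, [-0.0075, -0.6875, 0], [0, 0, 0.0278]],
  [0, [-0.0088, -0.8125, 0], [0, 0, 0.0311]],
  [0, [-0.0088, -0.8875, 0], [0, 0, 0.0311]],
])

```text
time_s: 18.15
tcp_pos: [0.4994, 0.1475, 0.2188]
ee_rot: [[0.983, -0.182, -0.001], [-0.182, -0.983, 0.0], [-0.001, 0.0, -1.0]]
wrist_force: [0.3, -0.1, -1.4]
gripper_width: 0.156
gripper_force: 30.0
```

Emit:
steer_hand([
  [0, [0, -0.045, 0], [0, 0, 0]],
  [0, [0, -0.0585, 0], [0, 0, 0]],
  [0, [0, -0.0585, 0], [0, 0, 0]],
  [0, [0, -0.0585, 0], [0, 0, 0]],
])

```text
time_s: 18.55
tcp_pos: [0.5031, 0.1657, 0.2186]
ee_rot: [[0.983, -0.185, -0.003], [-0.185, -0.983, -0.001], [-0.002, 0.001, -1.0]]
wrist_force: [-0.2, -0.1, -1.7]
gripper_width: 0.157
gripper_force: 30.0
```

```bash
python3 go.py 0.502 0.1671 0.06 -10.6
```

```text
d [-0.001  -0.0014  0.1586] rot [ 0.07  0.14 -0.05] F [-0.21 -0.11 -1.74] M [-0.085 -0.02  -0.046] t 18.55
```

Scaled: 0.1586 m / 0.4 = 0.3965, 0.15 m / 0.4 = 0.375.

Emit:
steer_hand([
  [0, [-0.0025, -0.0035, 0.1], [0, 0, 0]],
  [0, [-0.0025, -0.0035, 0.2], [0, 0, 0]],
  [0, [-0.0025, -0.0035, 0.3], [0, 0, 0]],
  [0, [-0.0025, -0.0035, 0.375], [0, 0, 0]],
  [0, [-0.0025, -0.0035, 0.3965], [0, 0, 0]],
  [0, [-0.0025, -0.0035, 0.3965], [0, 0, 0]],
  [0, [-0.0025, -0.0035, 0.3965], [0, 0, 0]],
])

```text
time_s: 19.25
tcp_pos: [0.5037, 0.1686, 0.0619]
ee_rot: [[0.983, -0.184, 0.001], [-0.184, -0.983, 0.001], [0.001, -0.001, -1.0]]
wrist_force: [0.3, -0.7, -1.6]
gripper_width: 0.155
gripper_force: 30.0
```

```bash
python3 go.py 0.502 0.1671 0.0405 -10.6
```

```text
d [-0.0014  0.0018  0.0214] rot [-0.08 -0.05  0.02] F [ 0.33 -0.68 -1.59] M [ 0.021 -0.062 -0.026] t 19.25
```

Scaled: 0.0195 m / 0.4 = 0.0488, 0.018 m / 0.4 = 0.045.

Emit:
steer_hand([
  [0, [-0.0025, 0.0025, 0.0175], [0, 0, 0]],
  [0, [-0.0035, 0.0035, 0.0325], [0, 0, 0]],
  [0, [-0.0035, 0.0035, 0.045], [0, 0, 0]],
  [0, [-0.0035, 0.0035, 0.0488], [0, 0, 0]],
  [0, [-0.0035, 0.0035, 0.0488], [0, 0, 0]],
  [0, [-0.0035, 0.0035, 0.0488], [0, 0, 0]],
])

```text
time_s: 19.85
tcp_pos: [0.5008, 0.1675, 0.0407]
ee_rot: [[0.983, -0.183, -0.001], [-0.183, -0.983, 0.0], [-0.001, 0.0, -1.0]]
wrist_force: [0.7, -0.0, -2.4]
gripper_width: 0.161
gripper_force: 30.0
```

```bash
python3 go.py 0.502 0.1671 0.0405 -10.6
```

```text
d [0.0013 0.0001 0.0002] rot [0.01 0.08 0.05] F [ 0.71 -0.05 -2.41] M [-0.015 -0.025  0.029] t 19.85
```

Emit:
steer_hand([
  [0, [0, 0, 0.0013], [0, 0, 0]],
  [0, [0, 0, 0.003], [0, 0, 0]],
  [0, [0, 0, 0.003], [0, 0, 0]],
])

```text
time_s: 20.15
tcp_pos: [0.5008, 0.1675, 0.0405]
ee_rot: [[0.983, -0.183, -0.001], [-0.183, -0.983, -0.0], [-0.001, 0.0, -1.0]]
wrist_force: [-2.2, 0.6, 4.6]
gripper_width: 0.161
gripper_force: 30.0
```

```bash
python3 go.py 0.502 0.1671 0.0405 -10.6
```

```text
d [0.0012 0.0002 0.    ] rot [0.01 0.06 0.07] F [-2.15  0.65  4.57] M [-0.099  0.733  0.008] t 20.15
```

Scaled: -0.002 m / 0.4 = -0.005, 0.0012 m / 0.4 = 0.003.

Emit:
steer_hand([
  [0, [0, 0, -0.005], [0, 0, 0]],
  [0, [0.003, 0, -0.005], [0, 0, 0]],
  [0, [0.003, 0, -0.005], [0, 0, 0]],
  [0, [0.003, 0, -0.0013], [0, 0, 0]],
  [0, [0.003, 0, -0.001], [0, 0, 0]],
])

```text
time_s: 20.65
tcp_pos: [0.502, 0.1671, 0.0405]
ee_rot: [[0.983, -0.183, -0.002], [-0.183, -0.983, -0.0], [-0.001, 0.001, -1.0]]
wrist_force: [-1.5, -0.5, 6.1]
gripper_width: 0.158
gripper_force: 30.0
```

```bash
python3 go.py 0.502 0.1671 0.0405 -10.6
```

```text
d [0. 0. 0.] rot [0.04 0.08 0.06] F [-1.5  -0.46  6.05] M [-0.13   0.539 -0.016] t 20.65
```

Emit:
steer_hand([
  [1, [0, 0, 0], [0, 0, 0]],
  [1, [0, 0, 0], [0, 0, 0]],
  [1, [0, 0, 0], [0, 0, 0]],
  [1, [0, 0, 0], [0, 0, 0]],
  [1, [0, 0, 0], [0, 0, 0]],
  [1, [0, 0, 0], [0, 0, 0]],
  [1, [0, 0, 0], [0, 0, 0]],
  [1, [0, 0, 0], [0, 0, 0]],
])

```text
time_s: 21.45
tcp_pos: [0.5018, 0.1671, 0.0399]
ee_rot: [[0.983, -0.183, -0.002], [-0.183, -0.983, -0.0], [-0.002, 0.001, -1.0]]
wrist_force: [0.2, 0.8, -0.0]
gripper_width: 0.804
gripper_force: 0.0
```

Released; straight up, then back to a spot like the first wrist view for comparison.

Scaled: -0.18 m / 0.4 = -0.45, -0.13 m / 0.4 = -0.325.

Emit:
steer_hand([
  [1, [0, 0, -0.0125], [0, 0, 0]],
  [1, [0, 0, -0.05], [0, 0, 0]],
  [1, [0, 0, -0.125], [0, 0, 0]],
  [1, [0, 0, -0.225], [0, 0, 0]],
  [1, [0, 0, -0.325], [0, 0, 0]],
  [1, [0, 0, -0.45], [0, 0, 0]],
])

```text
time_s: 22.05
tcp_pos: [0.501, 0.1665, 0.2208]
ee_rot: [[0.983, -0.183, -0.004], [-0.183, -0.983, -0.001], [-0.004, 0.002, -1.0]]
wrist_force: [0.9, 0.4, 1.1]
gripper_width: 1.001
gripper_force: 0.0
```

Emit:
steer_hand([
  [1, [-0.075, 0, 0], [0, 0, -0.0167]],
  [1, [-0.175, -0.025, 0], [0, 0, -0.0589]],
  [1, [-0.1925, -0.035, 0], [0, 0, -0.0589]],
  [1, [-0.1925, -0.035, 0], [0, 0, -0.0589]],
  [1, [-0.1925, -0.035, 0], [0, 0, -0.0589]],
])

```text
time_s: 22.55
tcp_pos: [0.4295, 0.1951, 0.2203]
ee_rot: [[1.0, 0.001, -0.001], [0.001, -1.0, 0.0], [-0.001, -0.0, -1.0]]
wrist_force: [-0.6, 0.6, 0.6]
gripper_width: 1.004
gripper_force: 0.0
```

```bash
python3 snap.py c8 wrist scene side; python3 rest.py c1.npz c8_wrist.npz
python3 -c "
from h import *
a=np.load('c8_wrist.npz')['pixels'];b=np.load('c8_scene.npz')['pixels']
o=np.load('c0_scene.npz')['pixels']; d=np.abs(o.astype(int)-b).max(2);print([cv2.boundingRect(k) for k in blobs(d>40,12)])
cv2.imwrite('pics/e.png',cv2.resize(np.hstack([a,b]),(800,300))[:,:,::-1])"
```

```text
22.7 [0.4297 0.1947 0.2198] yaw -0.03 [ 44.1   7.2 -20.3  -0.1 -62.6  45.9] F [ 0.4  -0.48  0.45] M [-0.014 -0.004 -0.003]
red z [0.0796 0.0802 0.0809]
black base [503.  167.2 117.8  87.8 -12.3]
grip top [501.8 168.2  43.3  13.8 -10.6] 0.08086189353589689
bar n 714 z 0.0354 bar rect [501.8 168.5  67.4  19.6 -10.5]
wood z 0.0267 [503.1 167.2  40.   33.8  77.8]
red z [0.0796 0.0803 0.0809]
black base [503.  167.2 117.8  87.7 -12.2]
grip top [501.7 167.8  43.2  14.  -10.5] 0.07958529767729272
bar n 687 z 0.0353 bar rect [501.4 165.9  67.4  23.8 -10.6]
wood z 0.0267 [503.1 167.2  40.   33.7  77.9]
[(238, 8, 68, 108), (291, 0, 52, 58), (116, 34, 50, 49), (136, 89, 25, 30), (113, 91, 25, 29), (103, 65, 22, 29), (125, 0, 7, 24)]
```

View pics/e.png

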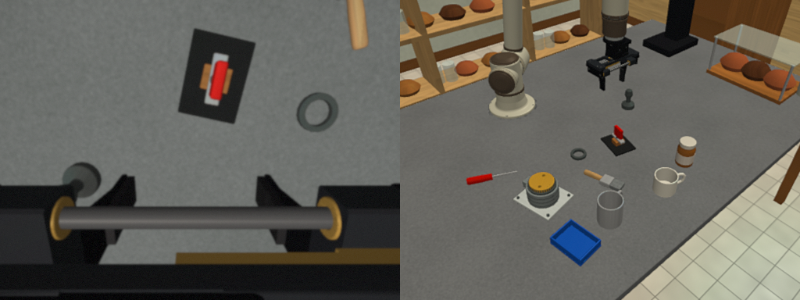

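The spanner is back on its rest, grip at ≈(219,80) in the left half, within 0.5 mm of its first pose. The scene differs from the start only at the arm.

```bash
python3 -c "
from station import r;print(r.finish_job())"
```

```text
the job is handed in; nothing more can be done
None
```

The spanner seated fully in both holes, and I turned the collar about 0.76 rad clockwise until the turning torque rose from 0.2 to 0.65 N m, which I took as its stop; the spanner is back on its rest within about 0.5 mm, nothing else moved, and the job is handed in at about 23 s.

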